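# Put the vial rack away behind the bifold front of the bench guard

## Robot

A 6-joint arm with a two-finger parallel gripper is mounted at the origin on the work surface. World frame = base frame: x ahead of the robot, y to its left, z up, the work surface at z = 0. Lengths are in mm, angles in rad, forces in N, time in s.
With the tool pointing down it reaches from about 275 to 1000 mm from the base axis. Payload 8.4 kg.
Tool frame: the origin (TCP) lies between the finger pads; the fingertips stand 22 mm ahead of it and the grasp point (between the pads) lies 3 mm ahead of it; z points along the fingers, y is the line along which they close (so a half turn about z gives the same grasp; the last joint's range is limited). The gripper opens to 85 mm and grips with 20 to 120 N. Pads are 22 mm wide; open, the fingers measure 114 mm over their backs; the gripper's body (76 mm by 85 mm) begins 54 mm behind the grasp point. The pads swing forward as they close: fully open they stand 13 mm farther back than shut.
Start: joints at [1.217, 0.353, 1.633, -0, 1.155, -0.002], TCP at [215.366, 586.724, 253.281] pointing down, gripper open.
Joint ranges: [-2.63, 2.63], [-0.92, 2.1], [0.06, 2.66], [-1.3, 4.44], [0, 2.69], [-3.02, 3.02]. Speed limits (rad/s): [2.22, 2.22, 2.79, 3.14, 3.14, 3.14].

## Interface

Orientations are given as [roll, pitch, yaw] about the fixed x, y, z axes, in that order (R = Rz(yaw) Ry(pitch) Rx(roll)).
In Python, from rig import r, grab_frame gives the robot as it stands.
- The arm moves only by the shell command python3 -m inch 'ROWS' [FORCE]. ROWS is JSON, a list of rows, each a list of 7 numbers: the turn, a rotation vector about the tool's x, y, z as a fraction of full scale, then the shift along the tool's x, y, z as a fraction of full scale, then the closure, from 0 (fully open) to 1 (shut). In form: [[rx, ry, rz, dx, dy, dz, fingers], ...]. A call has 1 to 8 rows; each row shifts and turns the commanded pose from where the row before left it, along the tool's axes as they then stand; what a row does not reach is not made up. Full scale, the value 1, is 2.5 cm for a shift and pi rad for a turn. A row lasts 1/12 s, in which the tool goes at most 41.7 mm and 7.16 degrees, less where a joint would pass 70% of its speed; a pose out of reach is approached as far as the arm can. A call with a number of a shift or a turn outside -1 to 1 is refused whole. A call with a gripper value outside its range is refused whole. The fingers move at their own pace and stop on an object; FORCE is the grip in N (left out, the last holds). Time passes only in rows, so rows that do not move let the fingers close. It gives the time, the measured TCP pose, the force, the opening and the grip force at its end, in the units of the state.
- r.sense(): the state, without advancing time (a new reading comes with each control period).
- grab_frame(name): name is "side" or "top" or "wrist"; returns a dict with "pixels" (400x640x3 uint8, red, green, blue), "z_map" (400x640 float32, mm along the optical axis (not along the pixel's ray), 0 where there is no reading), "vertical_fov" (degrees; the focal length in pixels is half the picture's height over the tangent of half this angle, whatever the lens; pixels are square), "cx", "cy" (the principal point, pixels), "dist" ([k1, k2, p1, p2, k3] as OpenCV has them; the pictures are not rectified), "cam_to_world" (4x4, takes a point from camera to world coordinates). Camera axes: x right, y down, z forward; pixel columns grow to the right and rows downward; lengths in mm; the calibration is good to about 2 mm. A picture is of the moment at which its call begins.
- r.sign_off(): hands the job in; it is judged then, once.
The state is a dict: "clock": time; "qpos": joint angles; "qvel": joint speeds; "joint_efforts": joint torques, N m; "eef_pos": TCP position; "tcp_rot": TCP orientation; "contact_force": force on the tool from outside, world axes, zero at the start; "wrist_torque": the same for the moment, N m; "opening": opening from 0.0 (shut) to 1.0 (fully open); "grasp_force": force on a finger pad.
Only numpy, scipy, OpenCV 4.12 (cv2) and the standard library are available. Lean on these libraries where they do the work, as an engineer would, in place of code of your own. Each camera call takes 0.05 s, during which the arm holds its last target. There are 200 camera calls.

## Task

Put the blue vial rack away inside the clear bench guard and shut its bifold door again, flat in the frame. First stand the amber solvent bottle, which blocks the door, upright in the white spill tray; then push the door at its fold hinge until both leaves are folded fully back at the pivot jamb, and slide the rack in, wholly past the door line, while it is open. Never press the door against the bottle, and leave all the other things standing where they are.

Things in the scene. Friction and masses are not known exactly. Their poses are not given: they have to be found in the camera images.
- guard: Bench guard, fixed: clear acrylic enclosure on an aluminium frame, 352 mm wide, 210 deep, 215 high, roofed, with no floor and no sill (things slide in on the bench). Origin: on the bench, mid-doorway, in the closed door's plane; x points into the guard, y to the pivot jamb, z up. Doorway: y -150 to +150 mm between 22 mm posts. Inside of the back wall: x = 197 mm.
- header (a point): Middle of the header bar that carries the door track over the doorway, at its underside: the bar spans guard x -3 to +21 mm, full doorway width, 197 to 215 mm height.
- door (a joint): Fold of the bifold door, rad: angle of the pivot leaf to the closed plane. 0 = shut, leaves flat in the doorway; 1.50 = fully folded, leaves side by side and square to the doorway (stop). Starts ajar, 0.42 to 0.66. It folds outward (guard -x). At angle a the fold is at guard x = -150 sin a, y = 150 - 150 cos a, the lead edge at x = 0, y = 150 - 300 cos a (mm). Stays where it is left.
- fold (a point): Fold hinge joining the two leaves: blue upright rod, 14 mm thick, 7 to 193 mm height; point on its axis at 100 mm height. Behind it, between leaves and header, a wedge open from above: pushing outward there on the fold opens the door to about 1.0 rad. Then push the outside of the lead leaf near the fold along the track towards the jamb. To shut, push the outside of the pivot leaf near the fold.
- lead_edge (a point): Far upright edge of the lead leaf (from the fold to here), at 100 mm height; its top pin runs in the track. Each leaf: 150 mm wide, 8 mm thick, 8 to 192 mm height, blue-tinted with aluminium edges, no handle, 0.35 kg.
- pivot (a point): Upright axis on which the pivot leaf turns, at the jamb on the guard's +y side, at 100 mm height; fixed to the guard. The door's friction is about 0.1 N m here (roughly 1 N at the fold, more when pushed at a slant).
- rack_mid (a point): Centre of the blue vial rack (half-way up its block, 20 mm above its underside). The block is 56 mm along its x, 160 mm along its y, 40 mm high; the vial caps rise to 52 mm inside its outline. About 0.3 kg, all one rigid piece. Stands on the bench.
- bottle_mid (a point): Centre of the amber solvent bottle, 100 mm above its underside. Round, 72 mm in diameter up to 122 mm height, a narrow neck, and a white cap 34 mm in diameter from 170 to 200 mm height. About 0.4 kg. Stands upright in front of the door, in the path of the fold.
- bottle: The same amber bottle; origin at the centre of its underside, z up through the cap.
- tray: White spill tray, fixed, 200 mm along its x, 150 mm along its y, rim 25 mm high, walls 4 mm, floor about 4 mm thick; origin at the centre of its underside. The jar stands near its -x end; the other end is free. It is on one side of the bench and the rack on the other; which is which varies.
- jar: Small amber jar, 56 mm in diameter, 85 mm high, black cap; stands in the spill tray; leave it. Origin: centre of its underside.
- media: Clear bottle with a blue cap, 70 mm in diameter, 130 mm high; stands inside the guard at the back; leave it. Origin: centre of its underside.
- beaker_in: Glass beaker, 64 mm in diameter, 85 mm high; stands inside the guard at the back; leave it. Origin: centre of its underside.
- flask: Round flask with a green stopper on a cork ring, 90 mm in diameter, 150 mm high; beside the guard; leave it. Origin: centre of its underside.
- beaker: Small glass beaker, 48 mm in diameter, 60 mm high, in front of the guard; leave it. Origin: centre of its underside.
- marker: Marker pen lying on the bench beside the guard, 130 mm long along its y, 15 mm thick; leave it. Origin: middle of its length, on its underside.
- tip_box: Orange-lidded pipette tip box, 88 x 123 mm, 72 mm high; beside the guard; leave it. Origin: centre of its underside.
Things that resemble listed ones, but are neither listed nor needed, are in the scene too. Several things look just like the part that bears rack_mid: the one meant starts farthest to the robot's left.

How it is judged:
By the outcome, as a careful person would: the job done as asked, in the order asked, and still so for the second after the job is handed in, with the robot touching nothing.
It also fails if it takes over 72 s, if anything falls off the work surface, if the arm or the gripper's body presses on something with over 40 N, if the wrist force passes 120 N, or if a joint passes its speed limit or range.

## Working session

There is one attempt and no reset: what is moved stays moved. The work goes in short steps, Python scripts to look and compute and a shell command to move; the robot and the scene stay as the last step left them, time stands still between calls to the robot, and variables do not carry over. Pictures are saved under pics/ and viewed, at most 10 in all, crops included, and the job is handed in when it is done.

```bash
ls; mkdir -p pics; cat > h.py <<'E'
import numpy as np, cv2
from rig import r, grab_frame
def K(f):
    fl=200/np.tan(np.radians(f["vertical_fov"])/2)
    return np.array([[fl,0,f["cx"]],[0,fl,f["cy"]],[0,0,1.]])
def shot(name,fn):
    f=grab_frame(name); cv2.imwrite("pics/"+fn+".png",f["pixels"][:,:,::-1]); np.savez("/tmp/"+fn,**f); return f
def load(fn): 
    d=np.load("/tmp/"+fn+".npz"); return {k:d[k] for k in d.files}
def rays(f,uv):
    p=cv2.undistortPoints(np.array(uv,float).reshape(-1,1,2),K(f),np.array(f["dist"],float)).reshape(-1,2)
    return np.c_[p,np.ones(len(p))]
def onz(f,uv,z):   # intersect with plane z
    T=np.array(f["cam_to_world"]);d=rays(f,uv)@T[:3,:3].T;o=T[:3,3]
    return o+d*((z-o[2])/d[:,2])[:,None]
def dep(f,uv):
    T=np.array(f["cam_to_world"]);d=rays(f,uv); z=np.array([f["z_map"][int(round(v)),int(round(u))] for u,v in uv])
    return (d*z[:,None])@T[:3,:3].T+T[:3,3]
E
python3 - <<'E'
from h import *
for n in("top","side"):
    f=shot(n,n+"0"); print(n,np.round(f["cam_to_world"],3).tolist(),f["vertical_fov"],f["cx"],f["cy"],f["dist"])
print(r.sense())
a=cv2.imread("pics/top0.png");
E
```

```text
pics
top [[0.028, -0.998, 0.049, 508.263], [-0.999, -0.029, -0.02, -35.623], [0.022, -0.049, -0.999, 1180.362], [0.0, 0.0, 0.0, 1.0]] 56.835258481398185 319.6093931129355 198.43889860704982 [-0.03529588  0.          0.          0.          0.        ]
side [[0.691, -0.505, 0.517, -106.682], [-0.722, -0.48, 0.498, -670.005], [-0.004, -0.718, -0.696, 1016.294], [0.0, 0.0, 0.0, 1.0]] 45.31042313510525 310.0078702244766 195.1661615316733 [-0.09499167  0.          0.          0.          0.        ]
{'clock': 0.1, 'qpos': array([ 1.21657419e+00,  3.53570091e-01,  1.63408925e+00,  3.27837348e-06,
        1.15519142e+00, -2.41305229e-03]), 'qvel': array([-0.00069749, -0.00266034, -0.00169207, -0.00022908,  0.00057074,
        0.00056512]), 'joint_efforts': array([-1.69370836e-03, -6.06351972e+01, -3.42814744e+01, -1.07444362e-04,
        4.00351521e-03, -1.61042294e-05]), 'eef_pos': array([215.23611439, 586.32864123, 252.62961414]), 'tcp_rot': array([-3.14033456e+00, -6.03347867e-06,  2.78978224e+00]), 'contact_force': array([-0.50677809,  0.38898219, -1.04497493]), 'wrist_torque': array([ 0.00393748, -0.01161555,  0.05922089]), 'grasp_force': 0.0, 'opening': 1.001486431658512}
```

View pics/top0.png

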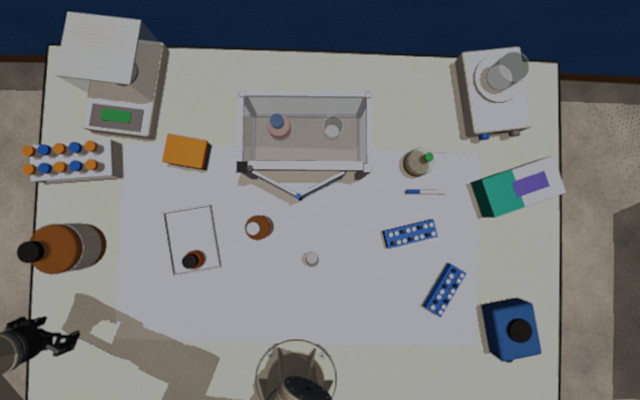

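View pics/side0.png

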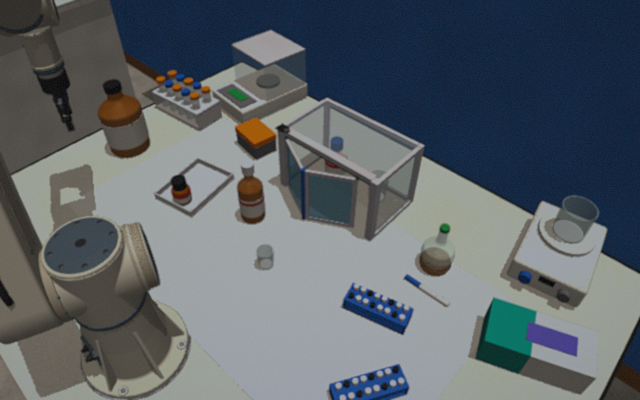

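Top view: the guard is around (305,130), the fold rod at (299,196), and the bottle cap at (252,229). The tray is at (192,240) with the jar at (193,260), and the small beaker is at (311,259). The rack candidates are (410,233) and (445,290). The robot's left is image left (+y), so the rack meant is the one at (410,233). I'll confirm that in an enlarged crop.

```bash
python3 - <<'E'
from h import *
a=cv2.imread("pics/top0.png")
c=cv2.resize(a[85:325,150:470],None,fx=2.5,fy=2.5,interpolation=cv2.INTER_CUBIC)
c=cv2.convertScaleAbs(c,alpha=1.2)
cv2.imwrite("pics/crop1.png",c)
E
```

```text
(no output)
```

View pics/crop1.png

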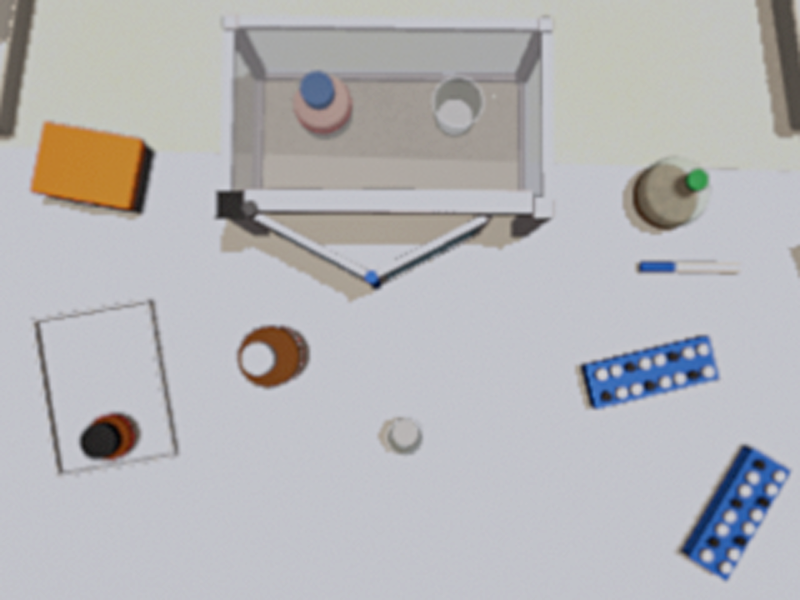

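```bash
python3 - <<'E'
from h import *
f=load("top0")
def c(*p): return [(150+(u+.5)/2.5-.5,85+(v+.5)/2.5-.5) for u,v in p]
def show(n,z,*p): 
    q=onz(f,c(*p),z); print(n,np.round(q[:,:2],1).tolist()); return q
b=show("bottle cap",200,(257,359)); show("jar cap",85,(101,440)); show("beaker",60,(404,433))
q=show("tray",25,(35,320),(152,301),(178,455),(60,472)); print(q.mean(0),np.linalg.norm(np.diff(q,axis=0),axis=1), [np.arctan2(*(q[i]-q[j])[[1,0]]) for i,j in((0,3),(1,2))])
q=show("rack",40,(585,366),(709,337),(719,378),(596,407)); print(q.mean(0),np.linalg.norm(np.diff(q,axis=0),axis=1),[np.arctan2(*(q[i]-q[j])[[1,0]]) for i,j in((0,1),(3,2))])
show("guard top",215,(222,18),(552,17),(552,216),(217,216),(240,190),(534,190),(534,213),(256,213))
show("fold",193,(374,278)); show("edge",193,(488,219)); show("flask",150,(697,180)); show("media",130,(318,89));show("beaker_in",85,(458,104))
print("dep cap",dep(f,c((257,359),(374,281),(620,380),(280,200),(400,203),(500,203),(404,433))).round(1).tolist())
s=load("side0")
# side depth cloud of rack / bottle check
E
```

```text
bottle cap [[472.8, 119.2]]
jar cap [[368.4, 317.2]]
beaker [[383.7, -38.5]]
tray [[506.8, 425.3], [534.7, 280.3], [345.0, 240.4], [319.8, 385.7]]
[426.5901576  332.91316613  25.        ] [147.63591728 193.85603662 147.51547123] [np.float64(0.20829859582544136), np.float64(0.2072986395232371)]
rack [[469.5, -259.9], [509.5, -414.5], [458.9, -427.9], [419.3, -274.6]]
[ 464.32452067 -344.21765741   40.        ] [159.7692933   52.3038817  158.33142748] [np.float64(1.8240277162946712), np.float64(1.8236179604953056)]
guard top [[832.6, 167.8], [845.9, -183.1], [632.1, -187.3], [621.3, 164.2], [649.4, 141.2], [659.1, -167.7], [634.7, -168.2], [625.7, 123.6]]
fold [[562.4, -1.3]]
edge [[629.5, -121.8]]
flask [[686.8, -362.0]]
media [[781.5, 72.0]]
beaker_in [[780.5, -91.7]]
dep cap [[472.7, 119.5, 198.4], [559.2, -1.4, 193.1], [453.6, -302.6, 45.1], [640.2, 99.1, 214.3], [641.2, -26.8, 212.7], [643.9, -131.9, 216.6], [377.5, -38.6, 4.4]]
```

The rack at (410,233), crop (650,372), is the leftmost (largest y) of the two lookalikes, and its size checks out at 159x53. The guard is 351 wide with its yaw at about 0.03 and its origin near (633,-11). Next I align the tool and move above the bottle.

```bash
python3 -m inch '[[0,0,-0.0373,0,0,0,0],[0,0,-0.0373,0,0,0,0],[0,0,-0.0373,0,0,0,0],[0,0,0,-0.5,-0.92,0,0],[0,0,0,-0.5,-0.92,0,0],[0,0,0,-0.5,-0.92,0,0],[0,0,0,-0.5,-0.92,0,0],[0,0,0,-0.5,-0.92,0,0]]' 40
python3 -m inch '[[0,0,0,-0.5,-0.92,0,0],[0,0,0,-0.5,-0.92,0,0],[0,0,0,-0.5,-0.92,0,0],[0,0,0,-0.5,-0.92,0,0],[0,0,0,-0.5,-0.92,0,0],[0,0,0,-0.5,-0.92,0,0],[0,0,0,-0.5,-0.92,0,0],[0,0,0,-0.5,-0.92,0,0]]'
python3 -m inch '[[0,0,0,-0.5,-0.92,0,0],[0,0,0,-0.5,-0.92,0,0],[0,0,0,-0.5,-0.92,0,0],[0,0,0,-0.5,-0.92,0,0],[0,0,0,-0.5,-0.92,0,0],[0,0,0,0,0,0,0]]'
python3 - <<'E'
from h import *
f=shot("wrist","w0"); print(np.round(f["cam_to_world"],3).tolist(),f["vertical_fov"]); print(r.sense()["eef_pos"])
E
```

```text
clock: 0.77
eef_pos: [278.1, 470.4, 252.9]
tcp_rot: [-3.141, -0.0, -3.142]
contact_force: [1.0, -0.8, -0.5]
opening: 1.002
grasp_force: 0.0
clock: 1.43
eef_pos: [378.0, 286.4, 253.1]
tcp_rot: [-3.141, -0.0, 3.141]
contact_force: [0.0, 0.1, 0.3]
opening: 0.999
grasp_force: 0.0
clock: 1.93
eef_pos: [441.6, 169.7, 253.2]
tcp_rot: [-3.14, 0.0, 3.139]
contact_force: [-0.1, 0.5, -0.6]
opening: 1.0
grasp_force: 0.0
[[0.004, 0.961, 0.277, 370.634], [1.0, -0.003, -0.002, 169.762], [-0.001, 0.277, -0.961, 373.691], [0.0, 0.0, 0.0, 1.0]] 66.73947792554247
[440.84142017 171.04972879 253.07658811]
```

View pics/w0.png

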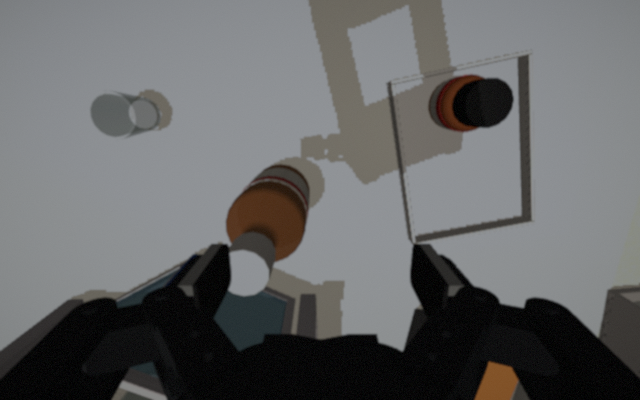

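The wrist view shows the bottle cap at (249,273), the tray near end at (390,83)-(530,52), the tray far end at (412,241)-(530,219), and the jar cap at (490,103). The cap is left of the fingers, as expected. I'll cross-check the cap and tray, then finish the approach.

```bash
python3 - <<'E'
from h import *
f=load("w0")
print("cap",onz(f,[(249,273)],200).round(1),"tray",onz(f,[(390,83),(530,52),(530,219),(412,241)],25).round(1).tolist(),"jar",onz(f,[(490,103)],85).round(1))
E
python3 -m inch '[[0,0,0,-0.43,-0.68,0,0],[0,0,0,-0.43,-0.68,0,0],[0,0,0,-0.43,-0.68,0,0],[0,0,0,0,0,0,0]]'
```

```text
cap [[473.4 123.4 200. ]] tray [[346.4, 244.8, 25.0], [316.4, 389.9, 25.0], [503.6, 425.0, 25.0], [532.5, 283.5, 25.0]] jar [[368.1 323.8  85. ]]
clock: 2.32
eef_pos: [473.5, 120.5, 253.2]
tcp_rot: [-3.141, 0.0, 3.141]
contact_force: [-0.5, -0.4, 0.8]
opening: 1.002
grasp_force: 0.0
```

```bash
python3 -m inch '[[0,0,0,0,0,0.66,0],[0,0,0,0,0,0.66,0],[0,0,0,0,0,0.66,0],[0,0,0,0,0,0.62,0],[0,0,0,0,0,0,0],[0,0,0,0,0,0,1],[0,0,0,0,0,0,1],[0,0,0,0,0,0,1]]' 40
python3 -m inch '[[0,0,0,0,0,0,1],[0,0,0,0,0,0,1],[0,0,0,0,0,0,1],[0,0,0,0,0,0,1]]'
```

```text
clock: 2.98
eef_pos: [473.0, 122.2, 189.3]
tcp_rot: [3.141, 0.001, -3.142]
contact_force: [0.3, 0.4, 0.6]
opening: 0.605
grasp_force: 0.0
clock: 3.32
eef_pos: [473.2, 121.6, 189.3]
tcp_rot: [3.141, 0.002, 3.141]
contact_force: [0.3, -1.4, 6.6]
opening: 0.386
grasp_force: 39.7
```

```bash
python3 -m inch '[[0,0,0,0,0,-0.4,1],[0,0,0,0,0,-0.6,1],[0,0,0,0,0,-0.6,1],[0,0,0,0,0.3,0,1],[0,0,0,0.02,0.7,0,1],[0,0,0,0.02,0.7,0,1],[0,0,0,0.02,0.7,0,1],[0,0,0,0.02,0.7,0,1]]'
python3 -m inch '[[0,0,0,0.03,0.7,0,1],[0,0,0,0.03,0.7,0,1],[0,0,0,0.03,0.7,0,1],[0,0,0,0.03,0.7,0,1],[0,0,0,0.03,0.7,0,1],[0,0,0,0.03,0.7,0,1],[0,0,0,0,0.7,0,1],[0,0,0,0,0.7,0,1]]'
python3 -m inch '[[0,0,0,0,0.15,0,1],[0,0,0,0,0,0.5,1],[0,0,0,0,0,0.5,1],[0,0,0,0,0,0.2,1],[0,0,0,0,0,0,1]]'
python3 - <<'E'
from h import *
shot("side","s1");a=cv2.imread("pics/s1.png");cv2.imwrite("pics/s1c.png",cv2.resize(a[90:250,100:300],None,fx=3,fy=3))
E
```

```text
clock: 3.98
eef_pos: [469.9, 200.2, 227.7]
tcp_rot: [-3.142, -0.001, 3.141]
contact_force: [-0.2, 0.1, -4.1]
opening: 0.387
grasp_force: 40.6
clock: 4.65
eef_pos: [465.2, 340.3, 227.4]
tcp_rot: [-3.141, -0.001, 3.141]
contact_force: [-0.2, -0.2, -3.7]
opening: 0.387
grasp_force: 40.6
clock: 5.07
eef_pos: [464.9, 342.1, 196.5]
tcp_rot: [-3.14, -0.003, 3.141]
contact_force: [0.3, 0.6, -3.7]
opening: 0.387
grasp_force: 40.8
```

View pics/s1c.png

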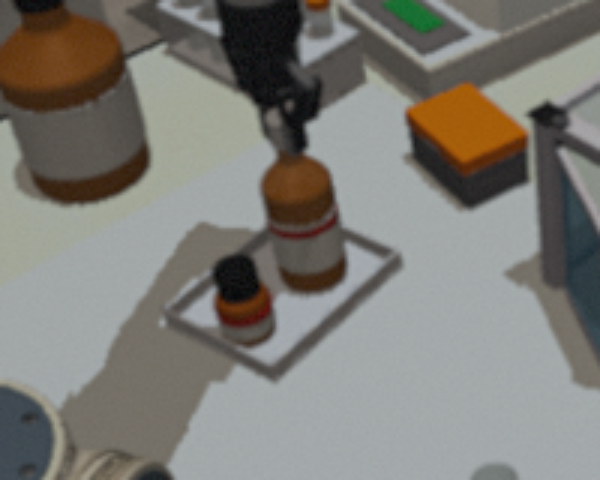

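The side view shows the bottle at crop (305,285), upright over the free end of the tray and clear of the jar at (245,340). I'll lower the last ~3 mm and release.

```bash
python3 -m inch '[[0,0,0,0,0,0.07,1],[0,0,0,0,0,0.05,1],[0,0,0,0,0,0,1]]'
python3 -m inch '[[0,0,0,0,0,0,0.3],[0,0,0,0,0,0,0],[0,0,0,0,0,0,0],[0,0,0,0,0,0,0],[0,0,0,0,0,0,0],[0,0,0,0,0,-0.6,0],[0,0,0,0,0,-0.9,0],[0,0,0,0,0,-0.9,0]]'
```

```text
clock: 5.37
eef_pos: [466.2, 342.9, 195.6]
tcp_rot: [3.141, 0.0, 3.141]
contact_force: [-0.2, -0.1, -3.3]
opening: 0.393
grasp_force: 40.8
clock: 6.03
eef_pos: [465.7, 342.6, 255.5]
tcp_rot: [-3.141, -0.001, 3.141]
contact_force: [-0.2, 0.7, -0.7]
opening: 0.998
grasp_force: 0.0
```

```bash
python3 -m inch '[[0,0,0,-0.28,-0.76,0,0],[0,0,0,-0.28,-0.76,0,1],[0,0,0,-0.28,-0.76,0,1],[0,0,0,-0.28,-0.76,0,1],[0,0,0,-0.28,-0.76,0,1],[0,0,0,-0.28,-0.76,0,1],[0,0,0,-0.28,-0.76,0,1],[0,0,0,-0.28,-0.76,0,1]]'
python3 -m inch '[[0,0,0,-0.28,-0.76,0,1],[0,0,0,-0.28,-0.76,0,1],[0,0,0,-0.28,-0.76,0,1],[0,0,0,-0.28,-0.76,0,1],[0,0,0,-0.28,-0.76,0,1],[0,0,0,-0.28,-0.76,0,1],[0,0,0,-0.28,-0.76,0,1],[0,0,0,-0.28,-0.76,0,1]]'
python3 -m inch '[[0,0,0,-0.28,-0.76,0,1],[0,0,0,-0.28,-0.76,0,1],[0,0,0,0,0,0,1]]'
python3 - <<'E'
from h import *
a=shot("wrist","w2")["pixels"];b=shot("top","t2")["pixels"]
c=np.vstack([cv2.resize(a[:,:],(480,300)),cv2.resize(b[140:265,160:360],(480,300),interpolation=cv2.INTER_CUBIC)])
cv2.imwrite("pics/w2c.png",c[:,:,::-1])
E
```

```text
clock: 6.7
eef_pos: [522.3, 190.0, 255.5]
tcp_rot: [3.141, 0.0, 3.141]
contact_force: [-0.1, 0.1, -0.2]
opening: 0.008
grasp_force: 0.0
clock: 7.37
eef_pos: [578.3, 37.9, 255.4]
tcp_rot: [3.142, 0.0, 3.141]
contact_force: [-1.3, 0.2, 1.2]
opening: 0.0
grasp_force: 0.0
clock: 7.62
eef_pos: [593.1, -1.9, 255.4]
tcp_rot: [-3.14, 0.001, 3.14]
contact_force: [0.1, 0.5, -0.1]
opening: 0.003
grasp_force: 0.0
```

View pics/w2c.png

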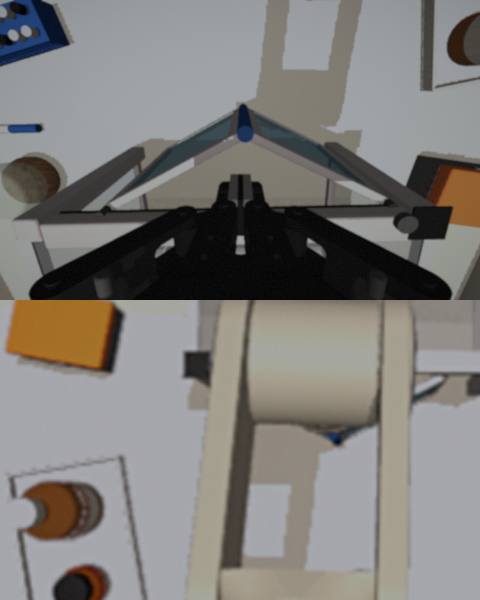

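The wrist view shows the fold rod top at composite (244,133), wrist px (325,177), with the closed fingers at (240,185) behind it. The top view shows the bottle upright in the tray. I'll measure the fold and header.

```bash
python3 - <<'E'
from h import *
f=load("w2");s=4/3
print(onz(f,[(244*s,135*s),(244*s,128*s)],193).round(1).tolist()," header front-lower L/R",onz(f,[(62*s,212*s),(380*s,205*s)],215).round(1).tolist(), "top post corners",onz(f,[(38*s,220*s),(142*s,150*s)],215).round(1).tolist())
print(dep(f,[(244*s,135*s)]).round(1), "tip",dep(f,[(240*s,183*s)]).round(1))
E
```

```text
[[565.7, 1.0, 193.0], [559.9, 1.0, 193.0]]  header front-lower L/R [[623.5, -145.3, 215.0], [617.9, 108.7, 215.0]] top post corners [[630.8, -166.3, 215.0], [571.6, -74.8, 215.0]]
[[565.9   1.  192.2]] tip [[581.8  -2.3 250.1]]
```

```bash
python3 -m inch '[[0,0,0,0,0.03,0.6,1],[0,0,0,0,0.03,0.6,1],[0,0,0,0,0,0.6,1],[0,0,0,0,0,0.5,1],[0,0,0,0,0,0.45,1],[0,0,0,0,0,0.42,1],[0,0,0,0,0,0,1]]'
```

```text
clock: 8.3
eef_pos: [590.8, 2.8, 173.9]
tcp_rot: [3.142, -0.003, -3.141]
contact_force: [-0.8, 0.5, 0.0]
opening: -0.001
grasp_force: 0.0
```

```bash
python3 -m inch '[[0,0,0,0.24,0.12,0,1],[0,0,0,0.24,0.12,0,1],[0,0,0,0.24,0.12,0,1],[0,0,0,0.19,0.18,0,1],[0,0,0,0.19,0.18,0,1],[0,0,0,0.16,0.2,0,1],[0,0,0,0.16,0.2,0,1]]'
python3 -m inch '[[0,0,0,0.13,0.22,0,1],[0,0,0,0.13,0.22,0,1],[0,0,0,0.1,0.24,0,1],[0,0,0,0.1,0.24,0,1],[0,0,0,0,0,0,1]]'
python3 - <<'E'
from h import *
a=shot("wrist","w3")["pixels"];b=shot("side","s3")["pixels"]
c=np.vstack([cv2.resize(a,(480,300)),cv2.resize(b[90:240,190:430],(480,300),interpolation=cv2.INTER_CUBIC)])
cv2.imwrite("pics/w3c.png",c[:,:,::-1])
E
```

```text
clock: 8.88
eef_pos: [556.0, 30.8, 176.3]
tcp_rot: [-3.141, 0.0, 3.141]
contact_force: [0.0, -1.8, 0.5]
opening: 0.004
grasp_force: 0.9
clock: 9.3
eef_pos: [544.5, 54.7, 176.0]
tcp_rot: [3.141, -0.0, -3.141]
contact_force: [-0.9, 1.1, 0.5]
opening: -0.002
grasp_force: 0.5
```

View pics/w3c.png

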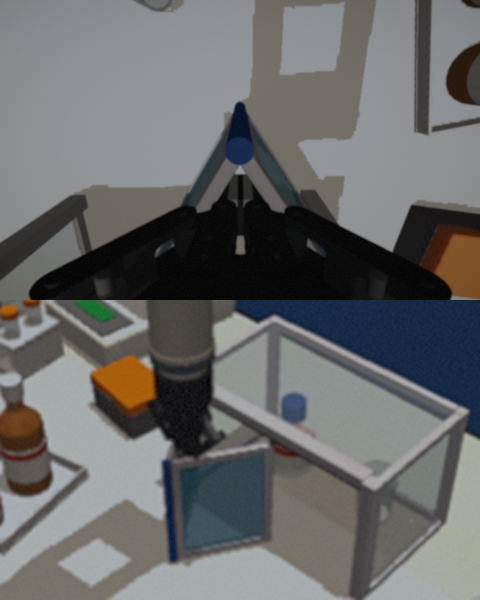

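The wrist view shows the fold rod top at composite (239,151), px (319,201), folded to about 1 rad. The side view shows the lead leaf outside at crop (220,500), clear all around. I'll measure the fold and raise the tool.

```bash
python3 - <<'E'
from h import *
f=load("w3");s=4/3
p=onz(f,[(239*s,151*s)],193)[0];print(p.round(1))
g=p[:2]-[633,-11.5];g=np.array([[np.cos(.03),np.sin(.03)],[-np.sin(.03),np.cos(.03)]])@g;print(g,np.arctan2(-g[0],150-g[1]),np.hypot(g[0],150-g[1]))
E
python3 -m inch '[[0,0,0,-0.12,0,-0.7,1],[0,0,0,0,0,-0.7,1],[0,0,0,0,0,-0.7,1],[0,0,0,0,0,-0.7,1],[0,0,0,0,0,0,1]]'
```

```text
[506.   53.9 193. ]
[-124.98508324   69.2227044 ] 0.9970297411025849 148.81613661194626
clock: 9.82
eef_pos: [550.0, 53.5, 249.3]
tcp_rot: [3.141, 0.005, 3.141]
contact_force: [0.7, -0.3, -0.3]
opening: 0.001
grasp_force: 0.0
```

```bash
python3 -m inch '[[0,0,0,0.49,-0.61,0,1],[0,0,0,0.49,-0.61,0,1],[0,0,0,0.49,-0.61,0,1],[0,0,0,0,0,0.6,1],[0,0,0,0,0,0.8,1],[0,0,0,0,0,0.8,1],[0,0,0,0,0,0.76,1],[0,0,0,0,0,0,1]]'
```

```text
clock: 10.48
eef_pos: [508.8, 7.5, 168.3]
tcp_rot: [3.142, -0.006, 3.141]
contact_force: [-0.7, -1.5, -0.3]
opening: 0.001
grasp_force: 0.0
```

```bash
python3 -m inch '[[0,0,0,-0.04,0.25,0,1],[0,0,0,0,0.25,0,1],[0,0,0,0.03,0.3,0,1],[0,0,0,0.03,0.3,0,1],[0,0,0,0.03,0.3,0,1],[0,0,0,0.03,0.3,0,1],[0,0,0,0.02,0.3,0,1]]'
python3 -m inch '[[0,0,0,0.03,0.3,0,1],[0,0,0,0.03,0.3,0,1],[0,0,0,0.03,0.3,0,1],[0,0,0,0,0.3,0,1],[0,0,0,0,0.3,0,1],[0,0,0,0,0.3,0,1],[0,0,0,0,0,0,1]]'
```

```text
clock: 11.07
eef_pos: [504.6, 57.6, 172.8]
tcp_rot: [-3.14, -0.008, -3.141]
contact_force: [-17.2, -6.8, 15.8]
opening: -0.002
grasp_force: 9.5
clock: 11.65
eef_pos: [506.6, 99.7, 173.3]
tcp_rot: [-3.133, 0.0, -3.138]
contact_force: [-6.5, -29.6, 17.0]
opening: -0.001
grasp_force: 14.4
```

```bash
python3 -m inch '[[0,0,0,0,-0.12,0,1],[0,0,0,0,0,0,1]]'
python3 - <<'E'
from h import *
a=shot("wrist","w4")["pixels"];b=shot("side","s4")["pixels"]
c=np.vstack([cv2.resize(a,(480,300)),cv2.resize(b[90:240,190:430],(480,300),interpolation=cv2.INTER_CUBIC)])
cv2.imwrite("pics/w4c.png",c[:,:,::-1])
E
```

```text
clock: 11.82
eef_pos: [506.7, 98.9, 173.3]
tcp_rot: [-3.14, 0.001, -3.141]
contact_force: [-6.0, -10.1, 13.9]
opening: 0.001
grasp_force: 8.4
```

View pics/w4c.png

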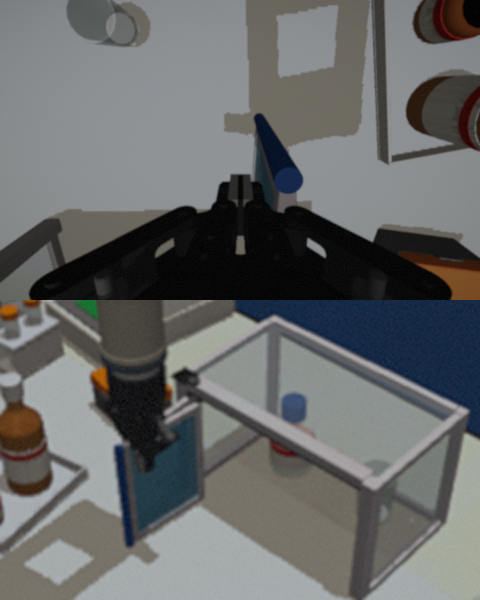

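The wrist view shows the fold rod top at composite (289,180), px (385,240), and the side view shows the leaves folded together at the pivot jamb. I'll compute the angle.

```bash
cat >> h.py <<'E'
C,S=np.cos(.03),np.sin(.03)
def w2g(p): p=np.asarray(p)[:2]-[633,-11.5]; return np.array([C*p[0]+S*p[1],-S*p[0]+C*p[1]])
def g2w(p): return np.array([633+C*p[0]-S*p[1],-11.5+S*p[0]+C*p[1]])
E
python3 - <<'E'
from h import *
f=load("w4");s=4/3
p=onz(f,[(289*s,180*s)],193)[0];g=w2g(p);print(p.round(1),g,np.arctan2(-g[0],150-g[1]))
# rack refinement: blue mask in top0 and t2, height 40
for n in("top0","t2"):
    f=load(n);h=cv2.cvtColor(f["pixels"],cv2.COLOR_RGB2HSV)
    m=(cv2.inRange(h,(100,120,60),(130,255,255)));m[:,:375]=0;m[:,448:]=0;m[:205]=0;m[262:]=0
    m=cv2.morphologyEx(m,cv2.MORPH_CLOSE,np.ones((7,7)))
    print((m>0).sum(),cv2.minAreaRect(np.argwhere(m)[:,::-1].astype(np.float32)))
    q=onz(f,np.argwhere(m)[:,::-1],40);rr=cv2.minAreaRect(q[:,:2].astype(np.float32));print(rr)
f=load("s4")
h=cv2.cvtColor(f["pixels"],cv2.COLOR_RGB2HSV);m=cv2.inRange(h,(100,120,40),(130,255,255));m[:280]=0;m[335:]=0;m[:,:340]=0;m[:,415:]=0
q=dep(f,np.argwhere(m)[:,::-1]);q=q[(q[:,2]>36)&(q[:,2]<46)];print(len(q),cv2.minAreaRect(q[:,:2].astype(np.float32)))
E
```

```text
[481.9 122.2 193. ] [-147.00961923  138.19290148] 1.4906532104989758
892 ((409.8235778808594, 233.29412841796875), (17.46256446838379, 50.93247985839844), 75.96376037597656)
((464.91876220703125, -341.7734375), (53.93271255493164, 159.68740844726562), 15.240035057067871)
891 ((409.8235778808594, 233.29412841796875), (17.46256446838379, 50.93247985839844), 75.96376037597656)
((464.9035949707031, -341.777587890625), (53.90126037597656, 159.68740844726562), 15.240035057067871)
688 ((460.18475341796875, -345.79168701171875), (56.86005401611328, 157.65016174316406), 14.893900871276855)
```

```bash
python3 -m inch '[[0,0,0,0,-0.5,0,1],[0,0,0,0,-0.9,0,1],[0,0,0,0,-0.9,-0.6,1],[0,0,0,0,-0.9,-0.8,1],[0,0,0,0,-0.9,-0.8,1],[0,0,0,0,-0.9,-0.8,0],[0,0,0,0.14,-0.9,0,0],[0,0,0,0.14,-0.9,0,0]]'
python3 -m inch '[[0,0,0,0.14,-0.9,0,0],[0,0,0,0.14,-0.9,0,0],[0,0,0,0.14,-0.9,0,0],[0,0,0,0.14,-0.9,0,0],[0,0,0,0.14,-0.9,0,0],[0,0,0,0.14,-0.9,0,0],[0,0,0,0.14,-0.9,0,0],[0,0,0,0.14,-0.9,0,0]]'
python3 -m inch '[[0,0,0.038,0.14,-0.9,0,0],[0,0,0.038,0.14,-0.9,0,0],[0,0,0.038,0,0,0.5,0],[0,0,0.038,0,0,0.5,0],[0,0,0.038,0,0,0.5,0],[0,0,0.038,0,0,0.5,0],[0,0,0.038,0,0,0.5,0],[0,0,0.038,0,0,0.5,0]]'
python3 -m inch '[[0,0,0.038,0,0,0,0],[0,0,0.038,0,0,0,0],[0,0,0.037,0,0,0,0],[0,0,0,0,0,0,0]]'
python3 - <<'E'
from h import *
s=r.sense();print(s["qpos"],s["eef_pos"])
f=shot("wrist","w5")
h=cv2.cvtColor(f["pixels"],cv2.COLOR_RGB2HSV);m=cv2.inRange(h,(100,120,40),(130,255,255))
ix=np.argwhere(m)[:,::-1];q=dep(f,ix);q=q[(q[:,2]>34)&(q[:,2]<48)&(np.hypot(q[:,0]-463,q[:,1]+343)<110)];print(len(q),cv2.minAreaRect(q[:,:2].astype(np.float32)),q.min(0),q.max(0))
E
```

```text
clock: 12.58
eef_pos: [501.0, -71.4, 249.0]
tcp_rot: [-3.141, 0.005, 3.141]
contact_force: [-1.0, -0.1, -0.9]
opening: 0.416
grasp_force: 0.0
clock: 13.25
eef_pos: [471.9, -251.5, 247.5]
tcp_rot: [-3.141, 0.002, 3.141]
contact_force: [-0.2, 0.2, -0.6]
opening: 0.999
grasp_force: 0.0
clock: 13.92
eef_pos: [462.6, -295.0, 171.8]
tcp_rot: [3.141, 0.002, 2.18]
contact_force: [0.4, 0.5, -0.1]
opening: 0.998
grasp_force: 0.0
clock: 14.25
eef_pos: [462.5, -294.9, 172.2]
tcp_rot: [3.141, 0.001, 1.826]
contact_force: [0.3, -0.7, 0.1]
opening: 1.005
grasp_force: 0.0
[-5.70433189e-01  3.28759963e-01  1.87276625e+00  2.18238158e-04
  9.38725911e-01 -8.25870511e-01] [ 462.53534005 -294.90410171  172.22467126]
5691 ((463.9356384277344, -344.2528076171875), (54.19054412841797, 158.5127410888672), 15.004467010498047) [ 418.17827477 -427.28836612   34.72396954] [ 509.01286604 -260.9724482    47.61296994]
```

```bash
python3 -m inch '[[0,0,0,-0.64,-0.147,0,0],[0,0,0,-0.64,-0.147,0,0],[0,0,0,-0.64,-0.147,0,0],[0,0,0,0,0,0.8,0],[0,0,0,0,0,0.8,0],[0,0,0,0,0,0.8,0],[0,0,0,0,0,0.8,0],[0,0,0,0,0,0.8,0]]'
python3 -m inch '[[0,0,0,0,0,0.8,0],[0,0,0,0,0,0.8,0],[0,0,0,0,0,0,0],[0,0,0,0,0,0,0.5],[0,0,0,0,0,0,1],[0,0,0,0,0,0,1],[0,0,0,0,0,0,1],[0,0,0,0,0,0,1]]' 40
```

```text
clock: 14.97
eef_pos: [463.6, -346.0, 71.1]
tcp_rot: [3.141, 0.001, 1.832]
contact_force: [0.7, -0.0, 0.1]
opening: 1.001
grasp_force: 0.0
clock: 15.63
eef_pos: [464.4, -345.0, 33.5]
tcp_rot: [3.14, 0.002, 1.831]
contact_force: [0.1, -1.5, 5.3]
opening: 0.652
grasp_force: 44.5
```

```bash
python3 -m inch '[[0,0,0,0,0,-0.4,1],[0,0,0,0,0,-0.8,1],[0,0,0,0,0,-0.8,1],[0,0,0.0245,0,0,0,1],[0,0,0.0245,0,0,0,1],[0,0,0.0245,0,0,0,1],[0,0,0,0.5,0.15,0,1],[0,0,0,0.85,0.27,0,1]]'
python3 -m inch '[[0,0,0,0.85,0.27,0,1],[0,0,0,0.85,0.27,0,1],[0,0,0,0.85,0.27,0,1],[0,0,0,0.85,0.27,0,1],[0,0,0,0.85,0.27,0,1],[0,0,0,0.85,0.27,0,1],[0,0,0,0.85,0.27,0,1],[0,0,0,0.85,0.27,0,1]]'
python3 -m inch '[[0,0,0,0.85,0.27,0,1],[0,0,0,0.85,0.27,0,1],[0,0,0,0.85,0.27,0,1],[0,0,0,0.85,0.27,0,1],[0,0,0,0.4,0.1,0,1],[0,0,0,0,0,0,1]]'
python3 - <<'E'
from h import *
s=r.sense();print(s["qpos"],w2g(s["eef_pos"]))
E
```

```text
clock: 16.3
eef_pos: [472.7, -310.4, 82.6]
tcp_rot: [3.141, 0.0, 1.6]
contact_force: [-0.2, -0.2, -3.9]
opening: 0.65
grasp_force: 43.9
clock: 16.97
eef_pos: [521.5, -136.4, 82.3]
tcp_rot: [-3.141, -0.0, 1.603]
contact_force: [0.9, -0.0, -2.5]
opening: 0.649
grasp_force: 43.9
clock: 17.47
eef_pos: [548.6, -40.1, 82.3]
tcp_rot: [-3.141, -0.0, 1.604]
contact_force: [0.5, -0.2, -4.1]
opening: 0.645
grasp_force: 44.0
[-7.60359949e-02  4.62057574e-01  1.92275979e+00  6.42785584e-04
  7.57025784e-01 -1.10035883e-01] [-85.26811481 -26.09810327]
```

```bash
python3 -m inch '[[0,0,0,0,0.17,0.4,1],[0,0,0,0,0.18,0.6,1],[0,0,0,0,0.17,0.6,1],[0,0,0,0,0,0.3,1],[0,0,0,0,0,0.03,1],[0,0,0,0,0,0,1]]'
python3 -m inch '[[0,0,0,0,0,0,0.4],[0,0,0,0,0,0,0],[0,0,0,0,0,0,0],[0,0,0,0,0,0,0],[0,0,0,0,0,0,0],[0,0,0,0,0,-0.7,0],[0,0,0,0,0,-0.9,0],[0,0,0,0,0,-0.9,0]]'
python3 -m inch '[[0,0,0,0,0,-0.4,0],[0,0,0,0,-0.7,0,0],[0,0,0,0,-0.9,0,0],[0,0,0,0,-0.9,0,0],[0,0,-0.0385,0,-0.7,0,0],[0,0,-0.0385,0,0,0,0],[0,0,-0.0385,0,0,0,0],[0,0,-0.0385,0,0,0,0]]'
python3 -m inch '[[0,0,-0.0385,0,0,0,0],[0,0,-0.0385,0,0,0,0],[0,0,-0.0385,0,0,0,0],[0,0,-0.0385,0,0,0,0],[0,0,-0.0385,0,0,0,0],[0,0,-0.0385,0,0,0,0],[0,0,-0.0385,0,0,0,0],[0,0,-0.0385,0,0,0,0]]'
python3 - <<'E'
from h import *
s=r.sense();print(s["qpos"],w2g(s["eef_pos"]))
f=shot("wrist","w6")
h=cv2.cvtColor(f["pixels"],cv2.COLOR_RGB2HSV);m=cv2.inRange(h,(100,120,40),(130,255,255))
q=dep(f,np.argwhere(m)[:,::-1]);q=q[(q[:,2]>34)&(q[:,2]<48)&(q[:,0]>500)&(q[:,0]<640)&(abs(q[:,1]+40)<100)];rr=cv2.minAreaRect(q[:,:2].astype(np.float32));print(len(q),rr,w2g(rr[0]))
E
```

```text
clock: 17.97
eef_pos: [560.9, -42.9, 33.1]
tcp_rot: [-3.14, -0.0, 1.6]
contact_force: [-0.8, -0.1, -5.3]
opening: 0.647
grasp_force: 45.3
clock: 18.63
eef_pos: [561.1, -42.1, 96.7]
tcp_rot: [-3.14, -0.0, 1.601]
contact_force: [-0.4, -1.2, 0.6]
opening: 0.999
grasp_force: 0.0
clock: 19.3
eef_pos: [481.3, -44.6, 106.3]
tcp_rot: [3.141, 0.0, 2.09]
contact_force: [-0.1, 0.5, 0.5]
opening: 1.002
grasp_force: 0.0
clock: 19.97
eef_pos: [481.5, -44.5, 106.1]
tcp_rot: [-3.142, 0.0, 3.058]
contact_force: [0.4, -0.2, 0.7]
opening: 0.996
grasp_force: 0.0
[-9.52828108e-02  3.42103027e-01  2.05236276e+00 -2.07303617e-05
  7.47115129e-01 -1.58238779e+00] [-152.4142914   -28.45753992]
6437 ((559.2963256835938, -48.217254638671875), (55.61920928955078, 147.39328002929688), 1.3772878646850586) [-74.77186257 -34.48995454]
```

```bash
python3 -m inch '[[0,0,-0.036,0,0,0.4,0],[0,0,0,0,0,0.85,0],[0,0,0,0,0,0.85,0],[0,0,0,0,0,0.75,0],[0,0,0,-0.5,0,0,0],[0,0,0,-0.6,0,0,0],[0,0,0,-0.4,0,0,0],[0,0,0,-0.3,0,0,0]]'
python3 -m inch '[[0,0,0,-0.3,0,0,0],[0,0,0,-0.3,0,0,0],[0,0,0,-0.3,0,0,0],[0,0,0,-0.3,0,0,0],[0,0,0,0,0,0,0]]'
```

```text
clock: 20.68
eef_pos: [527.1, -43.5, 34.9]
tcp_rot: [3.142, -0.001, -3.12]
contact_force: [-3.1, -0.8, 0.9]
opening: 0.998
grasp_force: 1.4
clock: 21.1
eef_pos: [558.7, -42.9, 35.4]
tcp_rot: [-3.141, 0.003, -3.118]
contact_force: [0.7, -0.1, -0.7]
opening: 1.002
grasp_force: 0.0
```

```bash
python3 -m inch '[[0,0,0,0.5,0,0,0],[0,-0.036,0,0,0,0,0],[0,-0.036,0,0,0,0,0],[0,-0.036,0,0,0,0,0],[0,-0.036,0,0,0,0,0],[0,-0.036,0,0,0,0,0],[0,0,0,0,0,0,0]]'
python3 -m inch '[[0,0,0,-0.3,0,0.19,0],[0,0,0,-0.4,0,0.254,0],[0,0,0,-0.4,0,0.254,0],[0,0,0,-0.4,0,0.254,0],[0,0,0,0,0,0,0]]'
python3 - <<'E'
from h import *
print(w2g(r.sense()["eef_pos"]))
E
```

```text
clock: 21.68
eef_pos: [548.2, -32.3, 39.1]
tcp_rot: [3.109, 0.38, -3.118]
contact_force: [-0.1, -0.2, 0.4]
opening: 1.001
grasp_force: 0.0
clock: 22.1
eef_pos: [594.0, -30.9, 30.7]
tcp_rot: [3.111, 0.379, -3.116]
contact_force: [-0.1, -0.3, -0.3]
opening: 1.001
grasp_force: 0.0
[-39.53170046 -18.2677378 ]
```

```bash
python3 -m inch '[[0,-0.015,0,0,0,0,0],[0,-0.015,0,0,0,0,0],[0,-0.015,0,0,0,0,0],[0,-0.015,0,0,0,0,0],[0,0,0,0,0,0,0]]'
python3 - <<'E'
from h import *
s=r.sense();print(w2g(s["eef_pos"]),s["qpos"].round(3))
f=shot("top","t7")
h=cv2.cvtColor(f["pixels"],cv2.COLOR_RGB2HSV);m=cv2.inRange(h,(100,120,40),(130,255,255))
f2=shot("side","s7");h=cv2.cvtColor(f2["pixels"],cv2.COLOR_RGB2HSV);m2=cv2.inRange(h,(100,120,40),(130,255,255))
for ff,mm in((f,m),(f2,m2)):
    q=dep(ff,np.argwhere(mm)[:,::-1]);q=q[(q[:,2]>25)&(q[:,2]<60)&(q[:,0]>500)&(q[:,0]<760)&(abs(q[:,1]+40)<120)]
    g=np.array([w2g(x) for x in q]); print(len(q), np.percentile(g,[1,50,99],axis=0).round(0).tolist() if len(q) else "")
a=np.hstack([cv2.resize(f["pixels"][85:215,225:395],None,fx=2.3,fy=2.3,interpolation=cv2.INTER_CUBIC),cv2.resize(f2["pixels"][90:220,260:430],None,fx=2.3,fy=2.3,interpolation=cv2.INTER_CUBIC)])
cv2.imwrite("pics/c7.png",a[:,:,::-1]); print(a.shape)
E
```

```text
clock: 22.52
eef_pos: [596.0, -24.7, 36.2]
tcp_rot: [3.092, 0.455, -3.121]
contact_force: [-1.3, 0.1, -1.8]
opening: 1.003
grasp_force: 0.7
[-37.41893305 -12.08600037] [-0.099  0.514  2.143  1.221  0.108 -2.897]
475 [[-25.0, -103.0], [-3.0, -28.0], [16.0, 49.0]]
244 [[-30.0, -109.0], [-2.0, -84.0], [22.0, 10.0]]
(299, 782, 3)
```

```bash
python3 -m inch '[[0,0.01,0,0,0,0,0],[0,0.01,0,0,0,0,0],[0,0,0,0,0,0,0],[0,0,0,-0.2,0,0.1,0],[0,0,0,-0.26,0,0.12,0],[0,0,0,-0.26,0,0.12,0],[0,0,0,0,0,0,0]]'
python3 - <<'E'
from h import *
s=r.sense();print(w2g(s["eef_pos"]),s["qpos"].round(3))
E
```

```text
clock: 23.2
eef_pos: [618.0, -21.9, 36.2]
tcp_rot: [3.088, 0.425, -3.117]
contact_force: [0.4, 0.4, -0.3]
opening: 0.998
grasp_force: 0.0
[-15.30423517  -9.91370726] [-0.09   0.532  2.078  0.722  0.153 -2.392]
```

```bash
python3 -m inch '[[0,0,0,-0.26,0,0.12,0],[0,0,0,-0.26,0,0.12,0],[0,0,0,-0.22,0,0.11,0],[0,0,0,0,0,0,0]]'
python3 - <<'E'
from h import *
s=r.sense();print(w2g(s["eef_pos"]),s["qpos"].round(3))
f2=shot("side","s8");h=cv2.cvtColor(f2["pixels"],cv2.COLOR_RGB2HSV);m2=cv2.inRange(h,(95,80,30),(130,255,255))
q=dep(f2,np.argwhere(m2)[:,::-1]);q=q[(q[:,2]>10)&(q[:,2]<60)&(q[:,0]>500)&(q[:,0]<760)&(abs(q[:,1]+40)<120)]
g=np.array([w2g(x) for x in q]); print(len(q), np.percentile(g,[1,50,99],axis=0).round(0).tolist())
f=load("s8")["pixels"]; a=cv2.resize(f[100:230,260:430],None,fx=4,fy=4,interpolation=cv2.INTER_CUBIC); cv2.imwrite("pics/c8.png",a[:,:,::-1])
E
```

```text
clock: 23.53
eef_pos: [637.8, -20.8, 35.8]
tcp_rot: [3.087, 0.424, -3.117]
contact_force: [-0.0, -0.5, 0.2]
opening: 1.001
grasp_force: 0.1
[ 4.49573904 -9.42674394] [-0.085  0.55   2.036  0.62   0.171 -2.284]
363 [[12.0, -107.0], [38.0, -80.0], [68.0, 11.0]]
```

View pics/c8.png

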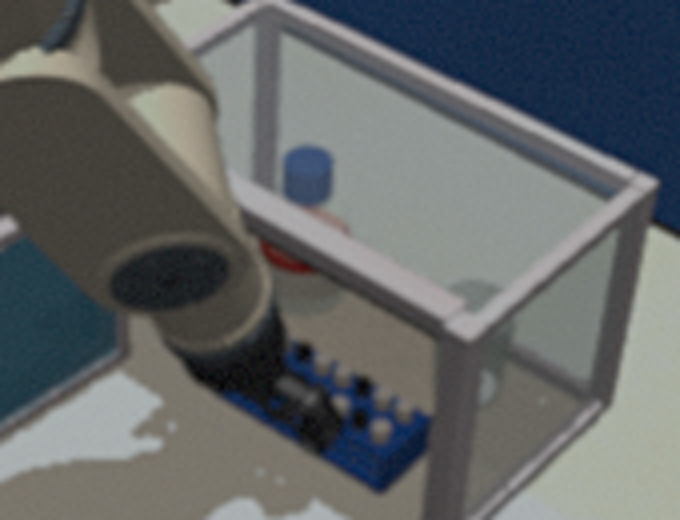

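The side crop shows the rack inside behind the header, with its front edge running roughly from (230,395) to (380,490). It spans guard x of about 12 to 68. The wrist is close to the header but unloaded. I'll push about 6 mm more for margin and then withdraw.

```bash
python3 -m inch '[[0,0,0,-0.11,0,0.05,0],[0,0,0,-0.11,0,0.05,0],[0,0,0,0,0,0,0]]'
python3 -m inch '[[0,0,0,0.5,0,-0.24,0],[0,0,0,0.7,0,-0.33,0],[0,0,0,0.7,0,-0.33,0],[0,0,0,0.7,0,-0.33,0],[0,0,0,0,0,0,0]]'
python3 - <<'E'
from h import *
s=r.sense();print(w2g(s["eef_pos"]),s["qpos"].round(3))
f2=shot("side","s9");h=cv2.cvtColor(f2["pixels"],cv2.COLOR_RGB2HSV);m2=cv2.inRange(h,(95,80,30),(130,255,255))
q=dep(f2,np.argwhere(m2)[:,::-1]);q=q[(q[:,2]>10)&(q[:,2]<60)&(q[:,0]>580)&(q[:,0]<760)&(abs(q[:,1]+40)<120)]
g=np.array([w2g(x) for x in q]); print(len(q), np.percentile(g,[1,50,99],axis=0).round(0).tolist(),cv2.minAreaRect(g.astype(np.float32)))
E
```

```text
clock: 23.83
eef_pos: [642.9, -20.5, 35.5]
tcp_rot: [3.087, 0.423, -3.118]
contact_force: [-2.6, 0.7, -0.5]
opening: 1.003
grasp_force: 1.2
clock: 24.25
eef_pos: [567.5, -23.9, 36.2]
tcp_rot: [3.087, 0.421, -3.118]
contact_force: [-0.2, 0.6, -1.1]
opening: 1.0
grasp_force: 0.0
[-65.80279797 -10.38988153] [-0.105  0.489  2.181  1.058  0.123 -2.744]
660 [[16.0, -107.0], [27.0, -44.0], [70.0, 49.0]] ((43.63230895996094, -28.667770385742188), (59.304107666015625, 161.91152954101562), 1.499039888381958)
```

```bash
python3 -m inch '[[0,0.0223,0,0.1,0,0,0.5],[0,0.0223,0,0.1,0,0,1],[0,0.0223,0,0.1,0,0,1],[0,0.0223,0,0.1,0,0,1],[0,0.0223,0,0.1,0,0,1],[0,0.0223,0,0.1,0,0,1],[0,0,0,0,0,0,1]]'
```

```text
clock: 24.88
eef_pos: [566.8, -17.6, 35.2]
tcp_rot: [3.073, 0.122, -3.093]
contact_force: [0.5, 0.2, 1.0]
opening: 0.004
grasp_force: 0.0
```

```bash
python3 -m inch '[[0.011,0.02,0.008,0,0,0,1],[0.011,0.02,0.008,0,0,0,1],[0,0,0,0.8,0,0,1],[0,0,0,0.8,0,-0.4,1],[0,0,0,0,0,-0.8,1],[0,0,0,0,0,-0.8,1],[0,0,0,0,0,-0.8,1],[0,0,0,0,0,-0.8,1]]'
python3 -m inch '[[0,0,0,0,0,-0.8,1],[0,0,0,0,0,-0.8,1],[0,0,0,0,0,-0.8,1],[0,0,0,0,0,-0.8,1],[0,0,0,0,0,-0.8,1],[0,0,0,0,0,-0.8,1],[0,0,0,0,0,0,1]]'
```

```text
clock: 25.55
eef_pos: [524.2, -17.3, 125.2]
tcp_rot: [3.137, -0.004, -3.139]
contact_force: [-0.1, 0.2, 0.6]
opening: -0.001
grasp_force: 0.0
clock: 26.13
eef_pos: [527.2, -17.9, 248.0]
tcp_rot: [3.137, 0.002, -3.139]
contact_force: [0.7, -0.3, -0.2]
opening: -0.002
grasp_force: 0.0
```

```bash
python3 -m inch '[[0,0,0,0.1,0.6,0,1],[0,0,0,0.1,0.85,0,1],[0,0,0,0.1,0.85,0,1],[0,0,0,0.1,0.85,0,1],[0,0,0,0.1,0.85,0,1],[0,0,0,0.1,0.85,0,1],[0,0,0,0.1,0.85,0,1],[0,0,0,0.1,0.85,0,1]]'
python3 -m inch '[[0,0,0,0.06,0.75,0,1],[0,0,0,0,0,0,1],[0,0,0,0,0,0.5,1],[0,0,0,0,0,0.7,1],[0,0,0,0,0,0.7,1],[0,0,0,0,0,0.6,1],[0,0,0,0,0,0.4,1],[0,0,0,0,0,0,1]]'
python3 - <<'E'
from h import *
print(w2g(r.sense()["eef_pos"]))
def path(a,s=25):
    off=4+11*np.cos(a)+14.5*np.sin(a)
    g=np.array([0,150])+(150-s)*np.array([-np.sin(a),-np.cos(a)])+off*np.array([-np.cos(a),np.sin(a)])
    return g2w(g)
for a in(1.5,1.3,1.1,.9,.7,.5,.3,.15,0): print(a,path(a).round(1))
E
```

```text
clock: 26.8
eef_pos: [504.2, 146.9, 244.3]
tcp_rot: [3.137, -0.006, -3.139]
contact_force: [0.4, 0.4, -0.1]
opening: -0.004
grasp_force: 0.0
clock: 27.47
eef_pos: [501.0, 163.9, 170.4]
tcp_rot: [3.138, -0.01, -3.139]
contact_force: [0.4, -0.2, -0.1]
opening: -0.001
grasp_force: 0.0
[-126.69078632  179.30592674]
1.5 [502.2 145. ]
1.3 [502.9 121.4]
1.1 [508.3  97.6]
0.9 [518.6  74.8]
0.7 [533.8  54. ]
0.5 [553.5  36.3]
0.3 [577.  23.]
0.15 [596.6  16.4]
0 [617.3  13. ]
```

```bash
python3 -m inch '[[0,0,0,-0.02,-0.38,-0.1,1],[0,0,0,-0.02,-0.38,-0.1,1],[0,0,0,-0.02,-0.47,-0.1,1],[0,0,0,-0.02,-0.47,0,1],[0,0,0,-0.11,-0.48,0,1],[0,0,0,-0.11,-0.48,0,1],[0,0,0,-0.2,-0.46,0,1],[0,0,0,-0.2,-0.46,0,1]]'
python3 -m inch '[[0,0,0,-0.3,-0.42,0,1],[0,0,0,-0.3,-0.42,0,1],[0,0,0,-0.39,-0.35,0,1],[0,0,0,-0.39,-0.35,0,1],[0,0,0,0,0,0,1]]'
python3 - <<'E'
from h import *
print(w2g(r.sense()["eef_pos"]))
f=shot("wrist","w10")
h=cv2.cvtColor(f["pixels"],cv2.COLOR_RGB2HSV);m=cv2.inRange(h,(105,150,40),(125,255,255))
q=dep(f,np.argwhere(m)[:,::-1]);k=(q[:,2]>170)&(q[:,2]<200);q=q[k]
if len(q): g=np.array([w2g(x) for x in q]);print(len(q),np.median(g,axis=0),g.min(0),g.max(0))
E
```

```text
clock: 28.13
eef_pos: [520.5, 73.9, 180.0]
tcp_rot: [3.137, -0.007, -3.139]
contact_force: [0.3, 2.4, -0.2]
opening: -0.004
grasp_force: 0.9
clock: 28.55
eef_pos: [556.9, 35.2, 179.5]
tcp_rot: [3.138, -0.006, -3.14]
contact_force: [-0.6, 0.5, 1.2]
opening: 0.003
grasp_force: 0.0
[-74.63870821  48.97290517]
310 [-75.74430834  18.58387959] [-77.16407019  11.63604649] [-71.06677303  23.1020456 ]
```

```bash
python3 -m inch '[[0,0,0,-0.4,-0.24,0,1],[0,0,0,-0.4,-0.24,0,1],[0,0,0,-0.4,-0.14,0,1],[0,0,0,-0.4,-0.13,0,1],[0,0,0,-0.25,-0.05,0,1],[0,0,0,-0.25,-0.04,0,1],[0,0,0,-0.15,0,0,1],[0,0,0,0,0,0,1]]'
python3 - <<'E'
from h import *
print(w2g(r.sense()["eef_pos"]))
f=shot("wrist","w11")
h=cv2.cvtColor(f["pixels"],cv2.COLOR_RGB2HSV);m=cv2.inRange(h,(105,150,40),(125,255,255))
q=dep(f,np.argwhere(m)[:,::-1]);k=(q[:,2]>100)&(q[:,2]<200)&(q[:,0]<650);q=q[k]
if len(q): g=np.array([w2g(x) for x in q]);print(len(q),np.median(g,axis=0),g.min(0),g.max(0))
E
```

```text
clock: 29.27
eef_pos: [612.0, 16.0, 179.0]
tcp_rot: [3.138, -0.006, -3.139]
contact_force: [-0.5, -0.3, 0.5]
opening: -0.0
grasp_force: 0.0
[-20.2124768   28.09342468]
955 [-13.40663778  -0.71953426] [-14.78057581 -68.96831265] [-5.46573578 42.87370285]
```

```bash
python3 -m inch '[[0,0,0,-0.1,0,0,1],[0,0,0,-0.08,0,0,1],[0,0,0,0,0,0,1]]'
python3 -m inch '[[0,0,0,-0.08,0,0,1],[0,0,0,0,0,0,1],[0,0,0,0,0,0,1]]'
python3 - <<'E'
from h import *
s=r.sense();print(w2g(s["eef_pos"]),s["contact_force"])
f=shot("wrist","w12")
h=cv2.cvtColor(f["pixels"],cv2.COLOR_RGB2HSV);m=cv2.inRange(h,(105,150,40),(125,255,255))
q=dep(f,np.argwhere(m)[:,::-1]);k=(q[:,2]>60)&(q[:,2]<200)&(q[:,0]<660);q=q[k];g=np.array([w2g(x) for x in q])
for lo in range(-150,150,25):
    j=(g[:,1]>lo)&(g[:,1]<lo+25); 
    if j.sum()>20: print(lo,j.sum(),np.median(g[j,0]).round(1),np.median(q[j,2]).round(0))
E
```

```text
clock: 29.57
eef_pos: [615.6, 16.1, 179.0]
tcp_rot: [3.138, -0.007, -3.139]
contact_force: [0.3, 1.1, -0.3]
opening: -0.001
grasp_force: 0.0
clock: 29.82
eef_pos: [617.6, 16.1, 179.0]
tcp_rot: [3.137, -0.007, -3.139]
contact_force: [0.2, 0.2, 0.4]
opening: -0.001
grasp_force: 0.0
[-14.58661284  28.08049266] [0.24807703 0.19917062 0.38796746]
-25 672 -7.6 136.0
0 417 -6.8 142.0
```

```bash
python3 -m inch '[[0,0,0,-0.06,0,0,1],[0,0,0,0,0,0,1],[0,0,0,0,0,0,1]]'
python3 -m inch '[[0,0,0,-0.06,0,0,1],[0,0,0,0,0,0,1],[0,0,0,0,0,0,1]]'
```

```text
clock: 30.12
eef_pos: [618.0, 16.2, 178.7]
tcp_rot: [3.137, -0.009, -3.139]
contact_force: [-5.5, 0.8, 1.4]
opening: 0.0
grasp_force: 0.0
clock: 30.37
eef_pos: [618.0, 16.0, 178.0]
tcp_rot: [3.138, -0.012, -3.138]
contact_force: [-9.0, -0.9, 0.4]
opening: -0.003
grasp_force: 0.0
```

```bash
python3 -m inch '[[0,0,0,0.4,0,0,1],[0,0,0,0.8,0,0,1],[0,0,0,0.9,0,0,1],[0,0,0,0.9,0,0,1],[0,0,0,0.9,0,0,1],[0,0,0,0.9,0,0,1],[0,0,0,0,0,0,1]]'
python3 - <<'E'
from h import *
f=shot("side","s13"); w=shot("wrist","w13")
v,u=np.mgrid[80:260,230:450];uv=np.c_[u.ravel(),v.ravel()]
q=dep(f,uv);g=np.array([w2g(x) for x in q])
k=(q[:,2]>15)&(q[:,2]<185)&(abs(g[:,0])<40)&(abs(g[:,1])<172)
g=g[k]
for lo in range(-170,170,20):
    j=(g[:,1]>=lo)&(g[:,1]<lo+20)
    if j.sum()>8: print(lo+10,j.sum(),np.percentile(g[j,0],[15,50,85]).round(1))
a=np.vstack([cv2.resize(f["pixels"][80:230,225:425],(500,375),interpolation=cv2.INTER_CUBIC),cv2.resize(w["pixels"],(500,225))[:,:,:]])
cv2.imwrite("pics/c13.png",a[:,:,::-1])
E
```

```text
clock: 30.95
eef_pos: [496.3, 15.7, 179.5]
tcp_rot: [3.137, -0.009, -3.139]
contact_force: [-0.8, 0.2, 0.4]
opening: 0.003
grasp_force: 0.0
-160 188 [-11.4  -9.9  -8.5]
-140 307 [-7.  -5.4 -2.9]
-120 276 [-6.8 -5.3 -3.4]
-100 276 [-6.8 -5.1 -3.5]
-80 265 [-7.3 -5.7 -3.7]
-60 254 [-7.1 -5.7 -4.3]
-40 238 [-6.4 -4.8 -3. ]
-20 261 [-7.2 -5.  -3.3]
0 240 [-9.  -6.9 -5. ]
20 209 [-5.9 -4.3 -2.6]
40 228 [-4.8 -3.6 -2.2]
60 227 [-4.8 -3.1 -1.5]
80 216 [-4.4 -2.8 -1. ]
100 187 [-4.  -2.3 -0.8]
120 61 [-3.8 -2.3 -0.4]
140 13 [-4.5 -3.5 -0.9]
```

View pics/c13.png

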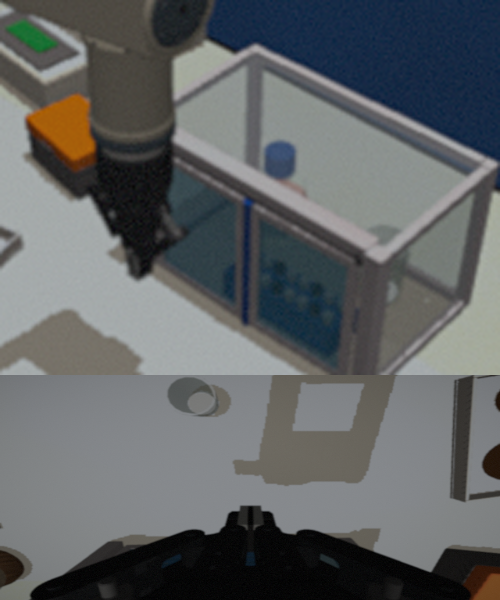

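The side view shows the door flat at crop (250,260), with the rack visible behind it at (290,290). The residual fold is about 0.01 rad. The stop I felt may have been the header, so I'll press once more on the fold rod itself with the tool tipped slightly forward.

```bash
python3 -m inch '[[0,-0.032,0,-0.5,-0.5,0,1],[0,0,0,-0.8,-0.58,0.08,1],[0,0,0,-0.9,0,0.09,1],[0,0,0,-0.9,0,0.09,1],[0,0,0,-0.9,0,0.09,1],[0,0,0,-0.2,0,0.02,1],[0,0,0,0,0,0,1]]'
python3 -m inch '[[0,0,0,-0.12,0,0.01,1],[0,0,0,0,0,0,1]]'
python3 -m inch '[[0,0,0,-0.1,0,0.01,1],[0,0,0,0,0,0,1]]'
```

```text
clock: 31.63
eef_pos: [608.2, -11.0, 179.0]
tcp_rot: [3.138, 0.095, -3.139]
contact_force: [-0.1, 0.1, -0.2]
opening: 0.001
grasp_force: 0.0
clock: 31.8
eef_pos: [608.6, -10.9, 178.9]
tcp_rot: [3.137, 0.093, -3.139]
contact_force: [-0.7, 1.2, 0.7]
opening: -0.004
grasp_force: 0.0
clock: 31.97
eef_pos: [611.3, -10.9, 179.2]
tcp_rot: [3.137, 0.094, -3.139]
contact_force: [-0.5, -0.2, -0.3]
opening: -0.0
grasp_force: 0.0
```

```bash
python3 -m inch '[[0,0,0,-0.08,0,0.01,1],[0,0,0,0,0,0,1],[0,0,0,0,0,0,1]]'
python3 -m inch '[[0,0,0,-0.08,0,0.01,1],[0,0,0,0,0,0,1],[0,0,0,0,0,0,1]]'
```

```text
clock: 32.22
eef_pos: [613.5, -10.9, 179.1]
tcp_rot: [3.137, 0.094, -3.139]
contact_force: [1.2, -1.4, 0.7]
opening: 0.001
grasp_force: 0.0
clock: 32.47
eef_pos: [615.6, -10.9, 178.9]
tcp_rot: [3.137, 0.094, -3.139]
contact_force: [-0.5, 0.3, -0.5]
opening: -0.0
grasp_force: 0.0
```

```bash
python3 -m inch '[[0,0,0,-0.06,0,0.01,1],[0,0,0,0,0,0,1],[0,0,0,0,0,0,1]]'
python3 -m inch '[[0,0,0,-0.06,0,0.01,1],[0,0,0,0,0,0,1],[0,0,0,0,0,0,1]]'
```

```text
clock: 32.72
eef_pos: [616.7, -10.9, 178.7]
tcp_rot: [3.137, 0.093, -3.139]
contact_force: [-3.3, -0.0, 2.0]
opening: 0.001
grasp_force: 1.5
clock: 32.97
eef_pos: [617.0, -11.0, 178.4]
tcp_rot: [3.138, 0.09, -3.139]
contact_force: [-8.8, -0.8, 6.3]
opening: -0.001
grasp_force: 4.2
```

```bash
python3 -m inch '[[0,0,0,0.4,0,-0.04,1],[0,0,0,0.8,0,-0.08,1],[0,0,0,0.9,0,-0.3,1],[0,0,0,0.9,0,-0.6,1],[0,0,0,0.9,0,-0.6,1],[0,0,0,0.9,0,-0.6,1],[0,0,0,0.9,0,-0.6,1],[0,0,0,0,0,0,1]]'
python3 - <<'E'
from h import *
f=shot("side","s14"); t=shot("top","t14")
v,u=np.mgrid[80:260,230:450];uv=np.c_[u.ravel(),v.ravel()]
q=dep(f,uv);g=np.array([w2g(x) for x in q])
k=(q[:,2]>15)&(q[:,2]<185)&(abs(g[:,0])<40)&(abs(g[:,1])<172)
g=g[k]
x=lambda a,b:np.polyfit(g[(g[:,1]>a)&(g[:,1]<b)&(abs(g[:,0]+4)<8),1],g[(g[:,1]>a)&(g[:,1]<b)&(abs(g[:,0]+4)<8),0],1)
l,p=x(-140,-12),x(12,110);print(l,p,"a~",(p[0]-l[0])/2)
# changes vs start: static objects
a0=load("top0")["pixels"].astype(int);d=np.abs(a0-t["pixels"]).sum(2)>70
d=cv2.morphologyEx(d.astype(np.uint8),cv2.MORPH_OPEN,np.ones((3,3)))
n,_,st,c=cv2.connectedComponentsWithStats(d);print([(s[:4].tolist()) for s in st[1:] if s[4]>15])
h=cv2.cvtColor(f["pixels"],cv2.COLOR_RGB2HSV)
# bottle cap height in side depth
m=cv2.inRange(h,(0,0,110),(179,60,255));q=dep(f,np.argwhere(m)[:,::-1]);k=(q[:,2]>185)&(q[:,2]<215)&(abs(q[:,0]-466)<45)&(abs(q[:,1]-343)<45);print("cap",q[k].mean(0),q[k][:,2].max())
E
```

```text
clock: 33.63
eef_pos: [467.2, -11.5, 237.2]
tcp_rot: [3.137, 0.095, -3.139]
contact_force: [1.3, 0.5, 0.3]
opening: 0.002
grasp_force: 0.0
[ 0.01614202 -2.80841825] [ 0.00315531 -1.89290912] a~ -0.006493353038284433
[[300, 152, 9, 8], [316, 152, 23, 9], [252, 171, 103, 34], [169, 215, 35, 26], [246, 215, 92, 142], [380, 219, 56, 30], [206, 241, 54, 159], [303, 260, 16, 7], [0, 293, 218, 107], [280, 348, 12, 7], [318, 348, 4, 13], [323, 350, 5, 5], [262, 357, 71, 43], [253, 373, 3, 7]]
cap [462.95526049 338.86683373 202.42371249] 207.68362613428133
```

```bash
python3 - <<'E'
from h import *
s0,s1=load("side0")["pixels"],load("s14")["pixels"]
for n,(u,v,w) in dict(beaker=(265,257,14),flask=(438,250,25),marker=(427,290,25),jar=(181,190,16),tipbox=(256,138,20),media=(338,145,12),beaker_in=(383,178,14),rack2=(370,385,14)).items():
    t=s0[v-w:v+w,u-w:u+w];R=s1[max(0,v-w-12):v+w+12,u-w-12:u+w+12]
    m=cv2.matchTemplate(R,t,cv2.TM_CCOEFF_NORMED);_,mx,_,l=cv2.minMaxLoc(m);print(n,round(mx,3),l[0]-12,l[1]-min(12,v-w))
E
```

```text
beaker 0.681 0 0
flask 0.999 0 0
marker 0.927 0 0
jar 0.919 0 0
tipbox 0.58 0 0
media 0.998 0 0
beaker_in 0.998 0 0
rack2 0.998 0 0
```

```bash
python3 -c "
from rig import r
print(r.sign_off())"
```

```text
the job is handed in; nothing more can be done
None
```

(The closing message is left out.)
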